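Set the closet puck light's slide dimmer to its index clip

TASK

Set the round puck light in the closet to its usual level: slide the black grip of its dimmer along the track until it stands level with the brass index clip on the edge of the same plinth, then let go. Leave the dimmer of the oblong light, which looks the same, as it is, and do not knock over the white vase.

Things in the scene. Friction and masses are not known exactly. Their poses are not given: they have to be found in the camera images.
- puck_grip_top (a point): Top centre of the ROUND light's dimmer grip: upright black block, 16 mm along the track, 24 across, 34 tall, top 56 mm above the shelf, underside 22. Slides along x with 2 N friction, stays where left; track 130 mm, starts in its near 30. Axes: x along the track to the lamp, y left, z up. Round lamp 84 mm wide, top 43 mm high, centred 152 mm past mid-track. Track points to +x within 20 degrees.
- puck_clip_tip (a point): Tip of the brass index clip fixed on the left (+y) edge of the round light's plinth: flat strip 10 mm wide, top 21 mm above the shelf, tip 18 mm left of the track line; same axes as the grip. Level means equal x along the track; the clip starts 35 to 110 mm ahead (+x) of the grip. The plinth is fixed, white, 18 mm high, 90 wide, 295 long, its near end 95 mm before mid-track.
- bar_grip_top (a point): Top centre of the grip of the OBLONG light, to be left alone. Same plinth, clip, grip and axes as the round light's, but its lamp is a white bar 130 mm long lying across the plinth's far end, 34 mm wide, top 43 mm high. The two plinths stand left and right of the vase, either way round.
- vase: White ceramic vase, 165 mm tall, 90 mm at its widest, 0.3 to 0.65 kg, standing loose between the two plinths; origin at the centre of its underside, z up.

How it is judged:
By the outcome, as a careful person would: the job done as asked, in the order asked, and still so for the second after the job is handed in, with the robot touching nothing.
It also fails if it takes over 29 s, if anything falls off the work surface, if the arm or the gripper's body presses on something with over 40 N, if the wrist force passes 120 N, or if a joint passes its speed limit or range.

ROBOT

A 6-joint arm with a two-finger parallel gripper is mounted at the origin on the work surface. World frame = base frame: x ahead of the robot, y to its left, z up, the work surface at z = 0. Lengths are in m, angles in rad, forces in N, time in s.
With the tool pointing down it reaches from about 0.35 to 0.975 m from the base axis. Payload 4.9 kg.
Tool frame: the origin (TCP) lies midway between the tips of the shut fingers; the grasp point (between the pads) lies 19 mm behind it; z points along the fingers, y is the direction in which the jaws open and shut (so a half turn about z gives the same grasp; the last joint's range is limited). The gripper opens to 85 mm and grips with 20 to 120 N. Pads are 22 mm wide; open, the fingers measure 114 mm over their backs; the gripper's body (76 mm by 85 mm) begins 54 mm behind the grasp point. The pads swing forward as they close: fully open they stand 13 mm farther back than shut.
Start: joints at [0.988, 0.053, 1.613, -0, 1.476, -0.119], TCP at [0.28, 0.559, 0.231] pointing down, gripper open.
Joint ranges: [-3.01, 3.01], [-1.01, 2.22], [0.06, 2.58], [-1.02, 4.17], [0.09, 2.62], [-3.14, 3.14]. Speed limits (rad/s): [2.57, 2.57, 3.14, 3.14, 3.14, 3.14].

INTERFACE

Orientations are given as a rotation vector (axis times angle).
In Python, from station import ctrl gives the robot as it stands.
- The arm moves only by the tool apply_moves, never from a script. Its argument "rows" is a list of rows, each a list of 6 numbers: the shift along the tool's x, y, z in cm, then the turn, a rotation vector about the tool's x, y, z in units of 5 degrees (1.0 is 5 degrees). In form: [[x, y, z, rx, ry, rz], ...]. A call has 1 to 20 rows; each row is the pose to reach, as a shift and turn from the pose measured when the call began, along the tool's axes at that moment; what a row does not reach only later rows make up. A row lasts 1/10 s, in which the tool goes at most 50 mm and 8.59 degrees, less where a joint would pass 70% of its speed; a pose out of reach is approached as far as the arm can. A call with a gripper value outside its range is refused whole. "grip" is the closure, from 0 (fully open) to 1 (shut), set as the call begins (left out, the last holds). The fingers move at their own pace and stop on an object; "squeeze" is the grip in N (left out, the last holds). Time passes only in rows, so rows that repeat a pose let the fingers close. It gives the time, the measured TCP pose, the force and the opening at its end, in the units of the state.
- ctrl.get_obs(): the state, without advancing time (a new reading comes with each control period).
- ctrl.get_image(name): name is "side" or "top"; returns a dict with "color" (480x640x3 uint8, blue, green, red), "mtx" (3x3 intrinsics, pixels), "D" ([k1, k2, p1, p2, k3] as OpenCV has them; the pictures are not rectified), "rvec" (rotation vector, rad) and "tvec" (3), from world to camera coordinates, as OpenCV has them. Camera axes: x right, y down, z forward; pixel columns grow to the right and rows downward; lengths in m; the calibration is good to about 2 mm. A picture is of the moment at which its call begins. There is no depth.
- ctrl.finish_job(): hands the job in, once; it reports no verdict.
The state is a dict: "t": time; "q": joint angles; "dq": joint speeds; "effort": joint torques, N m; "tool_pos": TCP position; "tool_rot": TCP orientation; "contact_force": force on the tool from outside, world axes, zero at the start; "wrist_torque": the same for the moment, N m; "opening": finger opening in m.
Only numpy, scipy, OpenCV 4.12 (cv2) and the standard library are available. Lean on these libraries where they do the work, as an engineer would, in place of code of your own. Each camera call takes 0.05 s, during which the arm holds its last target.

## Working session

There is one attempt and no reset: what is moved stays moved. The work goes in short steps, Python scripts to look and compute and a tool call to move; the robot and the scene stay as the last step left them, time stands still between calls to the robot, and variables do not carry over. Pictures are saved under pics/ and viewed, and the job is handed in when it is done.

Besides the shell and the picture viewer there is one more tool, called after "Call:" as name(argument=value, ...), one argument or row to a line, values as JSON. apply_moves: Moves the arm, as the interface text tells. Its arguments: {"type":"object","properties":{"rows":{"type":"array","items":{"type":"array","items":{"type":"number"}}},"grip":{"type":"number"},"squeeze":{"type":"number"}},"required":["rows"]}

```bash
mkdir -p pics; python3 - <<'E'
from station import ctrl
import cv2,pickle
o=ctrl.get_obs();print(o)
for n in("side","top"):
    d=ctrl.get_image(n);pickle.dump(d,open(f"{n}0.pkl","wb"));cv2.imwrite(f"pics/{n}0.png",d["color"])
    print(n,d["mtx"],d["D"],d["rvec"],d["tvec"])
E
```

```text
{'t': 0.0, 'q': array([ 9.87969457e-01,  5.33842628e-02,  1.61431457e+00,  3.10730934e-05,
        1.47601646e+00, -1.18971528e-01]), 'dq': array([-0.00146835,  0.00171685,  0.00127081, -0.00057314, -0.00013328,
        0.0005304 ]), 'effort': array([-1.84864402e-04, -3.93715024e+01, -3.70163620e+01, -1.52499656e-04,
        7.28278115e-03, -5.42493879e-06]), 'tool_pos': array([0.27924819, 0.55843646, 0.23003375]), 'tool_rot': array([-0.72193746, -3.05673594,  0.00311361]), 'contact_force': array([0.05554117, 0.76050294, 0.05526337]), 'wrist_torque': array([ 0.02169928,  0.04747397, -0.01820032]), 'opening': 0.08561998169495534}
side [[566.00238861   0.         323.98538621]
 [  0.         566.00238861 242.41276833]
 [  0.           0.           1.        ]] [-0.18345557  0.          0.          0.          0.        ] [ 2.33433073 -0.32578368  0.15349445] [-0.49706021  0.14288213  0.78869666]
top [[516.4891721    0.         317.29932168]
 [  0.         516.4891721  230.0736022 ]
 [  0.           0.           1.        ]] [-0.00937441  0.          0.          0.          0.        ] [ 2.21343996 -2.19902674  0.09457196] [-0.01856631  0.52059989  0.86162587]
```

View pics/side0.png

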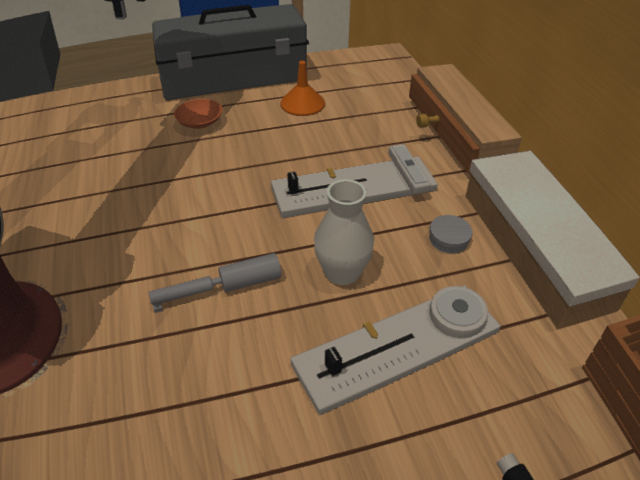

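View pics/top0.png

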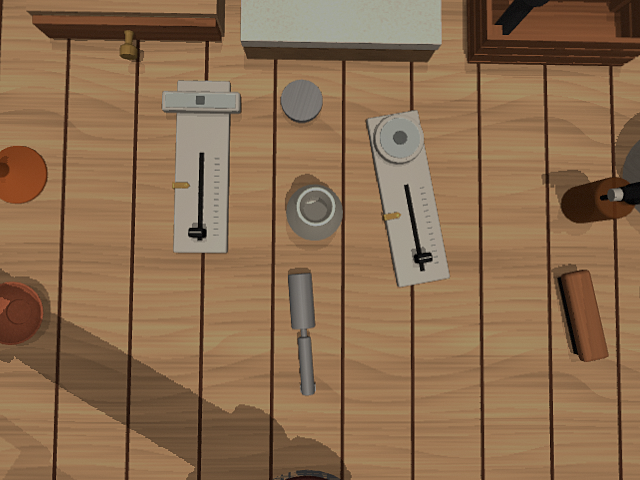

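The round light is the right-hand plinth (top view: lamp at 400,138, grip near 423,258, clip near 392,215, vase at 315,210). Next I'll zoom in for exact pixels.

```bash
python3 - <<'E'
import cv2,pickle
a=pickle.load(open("top0.pkl","rb"))["color"][170:290,360:460]
b=pickle.load(open("side0.pkl","rb"))["color"][280:410,290:450]
cv2.imwrite("pics/ztop.png",cv2.resize(a,None,fx=5,fy=5,interpolation=cv2.INTER_NEAREST))
cv2.imwrite("pics/zside.png",cv2.resize(b,None,fx=4.5,fy=4.5,interpolation=cv2.INTER_NEAREST))
E
```

```text
(no output)
```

View pics/ztop.png

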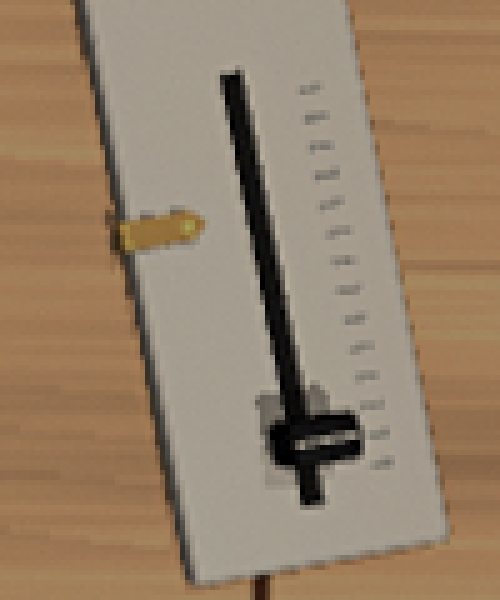

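View pics/zside.png

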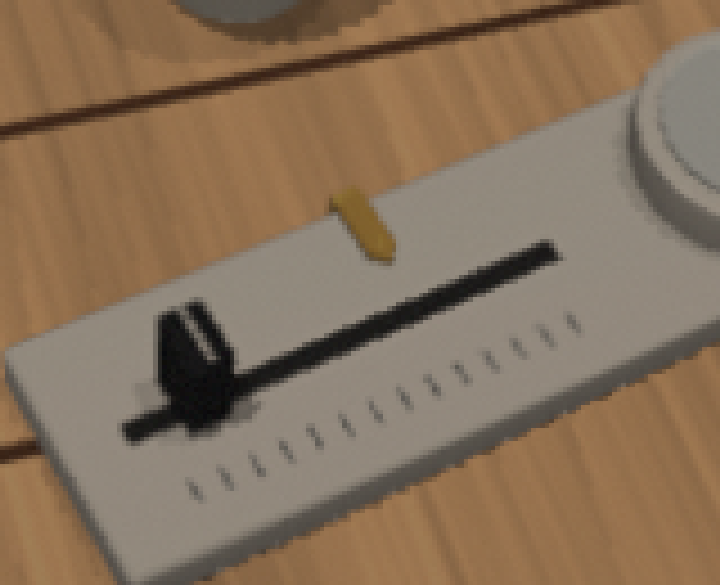

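```bash
cat > h.py <<'E'
import cv2,numpy as np,pickle
def ray(d,uv):
    p=cv2.undistortPoints(np.array([[uv]],float),d["mtx"],d["D"])[0,0]
    R=cv2.Rodrigues(d["rvec"])[0];return -R.T@np.ravel(d["tvec"]),R.T@np.array([p[0],p[1],1])
def pl(d,uv,z):
    c,r=ray(d,uv);return c+r*(z-c[2])/r[2]
def prj(d,P):return cv2.projectPoints(np.array(P,float).reshape(-1,1,3),d["rvec"],d["tvec"],d["mtx"],d["D"])[0][:,0]
E
python3 - <<'E'
from h import *
T=pickle.load(open("top0.pkl","rb"));S=pickle.load(open("side0.pkl","rb"))
print("cam",ray(T,(0,0))[0],ray(S,(0,0))[0])
zt=lambda u,v:(360+u/5-.5,170+v/5-.5); zs=lambda u,v:(290+u/4.5-.5,280+v/4.5-.5)
e0=pl(T,zt(312,503),.018);e1=pl(T,zt(232,72),.018)
s0=pl(S,zs(126,434),.018);s1=pl(S,zs(552,250),.018)
print("slot top",e0,e1,np.linalg.norm(e1-e0),"side",s0,s1,np.linalg.norm(s1-s0))
for n,a,b in(("T",e0,e1),("S",s0,s1)):
    x=(b-a)/np.linalg.norm(b-a);y=np.array([-x[1],x[0],0]);print(n,"yaw",np.degrees(np.arctan2(x[1],x[0])))
    m=(a+b)/2
    for nm,d,uv,z in(("clipT",T,zt(205,223),.021),("clipS",S,zs(390,261),.021),("gripT line",T,zt(330,441),.056),("gripS line",S,zs(200,333),.056),("lamp",T,(400,138),.043)):
        p=pl(d,uv,z);print(nm,p,(p-m)@x*1e3,(p-m)@y*1e3)
E
```

```text
cam [0.47065735 0.00978653 0.89003033] [ 0.34092938 -0.57758808  0.66308803]
slot top [ 0.45389462 -0.1928377   0.018     ] [ 0.60072448 -0.16616257  0.018     ] 0.14923328246293066 side [ 0.45248156 -0.19284419  0.018     ] [ 0.598343   -0.16542444  0.018     ] 0.14841630739943729
T yaw 10.296835899122508
clipT [ 0.54856744 -0.15611526  0.021     ] 25.09552839295193 19.20844951633315
clipS [ 0.54714742 -0.15716591  0.021     ] 23.510572650241883 18.42855112394021
gripT line [ 0.47473394 -0.19000789  0.056     ] -53.6071161120495 -0.9407520160284214
gripS line [ 0.47528335 -0.18894839  0.056     ] -52.87717274360453 0.0034825966821825033
lamp [ 0.67403876 -0.15156372  0.043     ] 149.35970087792043 1.2589622551845383
S yaw 10.646493740342159
clipT [ 0.54856744 -0.15611526  0.021     ] 27.00930894314564 18.3449070962723
clipS [ 0.54714742 -0.15716591  0.021     ] 25.419623273133038 17.574695645199775
gripT line [ 0.47473394 -0.19000789  0.056     ] -51.81483339424606 -1.323625112486147
gripS line [ 0.47528335 -0.18894839  0.056     ] -51.07914129182281 -0.3838626662213402
lamp [ 0.67403876 -0.15156372  0.043     ] 151.16162816051872 -0.3625857678084238
```

```bash
cat > mv.py <<'E'
from h import *
from station import ctrl
from scipy.spatial.transform import Rotation as Ro
def mv(P,yaw=10.4):
    o=ctrl.get_obs();R=Ro.from_rotvec(o["tool_rot"])
    y=np.radians(yaw);x=np.array([-np.cos(y),-np.sin(y),0]);z=np.array([0,0,-1.]);D=Ro.from_matrix(np.c_[x,np.cross(z,x),z])
    print("t",o["t"],"pos",o["tool_pos"],"F",o["contact_force"],"open",o["opening"])
    print("shift cm",R.inv().apply(np.array(P)-o["tool_pos"])*100,"turn",np.degrees((R.inv()*D).as_rotvec())/5)
E
python3 -c "
from mv import *
mv([.475,-.1895,.23])"
```

```text
t 0.1 pos [0.27928186 0.558507   0.23017227] F [ 0.32400711  0.06300683 -0.07898326] open 0.08521801716260821
shift cm [-50.96700818 -58.14251591   0.11315265] turn [-0.01960306 -0.00933859 -7.39488826]
```

Call:
apply_moves(
  rows=[
    [-5.1, -5.8, 0, 0, 0, -0.74],
    [-10.2, -11.6, 0, 0, 0, -1.5],
    [-15.3, -17.4, 0, 0, 0, -2.2],
    [-20.4, -23.3, 0, 0, 0, -3],
    [-25.5, -29.1, 0, 0, 0, -3.7],
    [-30.6, -34.9, 0, 0, 0, -4.4],
    [-35.7, -40.7, 0, 0, 0, -5.2],
    [-40.8, -46.5, 0, 0, 0, -5.9],
    [-46, -52, 0, 0, 0, -6.6],
    [-51, -58.1, 0.1, 0, 0, -7.4],
    [-51, -58.1, 0.1, 0, 0, -7.4],
    [-51, -58.1, 0.1, 0, 0, -7.4],
    [-51, -58.1, 0.1, 0, 0, -7.4],
    [-51, -58.1, 0.1, 0, 0, -7.4],
    [-51, -58.1, 0.1, 0, 0, -7.4],
    [-51, -58.1, 0.1, 0, 0, -7.4],
    [-51, -58.1, 0.1, 0, 0, -7.4],
    [-51, -58.1, 0.1, 0, 0, -7.4],
    [-51, -58.1, 0.1, 0, 0, -7.4],
    [-51, -58.1, 0.1, 0, 0, -7.4],
  ],
  grip=0.4,
  squeeze=20,
)

```text
t: 2.1
tool_pos: [0.4754, -0.188, 0.2301]
tool_rot: [0.288, -3.127, 0.002]
contact_force: [-0.1, -0.6, 0.4]
opening: 0.0512
```

```bash
python3 -c "
from mv import *
mv([.475,-.1895,.09]);mv([.475,-.1895,.03])"
```

```text
t 2.1 pos [ 0.47537035 -0.18799125  0.23012845] F [-0.1492887  -0.59625699  0.43297637] open 0.05117532026834149
shift cm [ 0.04758238 -0.12423803 14.01307496] turn [-0.01418785 -0.0133896   0.02530645]
t 2.1 pos [ 0.47537035 -0.18799125  0.23012845] F [-0.1492887  -0.59625699  0.43297637] open 0.05117532026834149
shift cm [ 0.04056341 -0.11681704 20.01306627] turn [-0.01418785 -0.0133896   0.02530645]
```

Call:
apply_moves(
  rows=[
    [0, -0.1, 4, 0, 0, 0],
    [0, -0.1, 8, 0, 0, 0],
    [0, -0.1, 12, 0, 0, 0],
    [0, -0.1, 14, 0, 0, 0],
    [0, -0.1, 16, 0, 0, 0],
    [0, -0.1, 17, 0, 0, 0],
    [0, -0.1, 18, 0, 0, 0],
    [0, -0.1, 19, 0, 0, 0],
    [0, -0.1, 20, 0, 0, 0],
    [0, -0.1, 20, 0, 0, 0],
    [0, -0.1, 20, 0, 0, 0],
    [0, -0.1, 20, 0, 0, 0],
  ],
)

```text
t: 3.3
tool_pos: [0.4759, -0.1896, 0.0308]
tool_rot: [0.288, -3.128, 0.003]
contact_force: [0.0, -0.5, 1.1]
opening: 0.0516
```

```bash
python3 - <<'E'
from mv import *
mv([.475,-.1895,.03])
for n in("side","top"):
    d=ctrl.get_image(n);pickle.dump(d,open(f"{n}1.pkl","wb"))
    c=d["color"];c=c[230:420,240:500] if n=="side" else c[150:330,300:500]
    cv2.imwrite(f"pics/{n}1.png",cv2.resize(c,None,fx=3,fy=3))
E
```

```text
t 3.3 pos [ 0.47587565 -0.1896248   0.03079333] F [ 0.00111236 -0.50154346  1.08383113] open 0.05156937569317491
shift cm [0.08379361 0.02842594 0.07929531] turn [-0.02372132 -0.00277708  0.02460359]
```

View pics/side1.png

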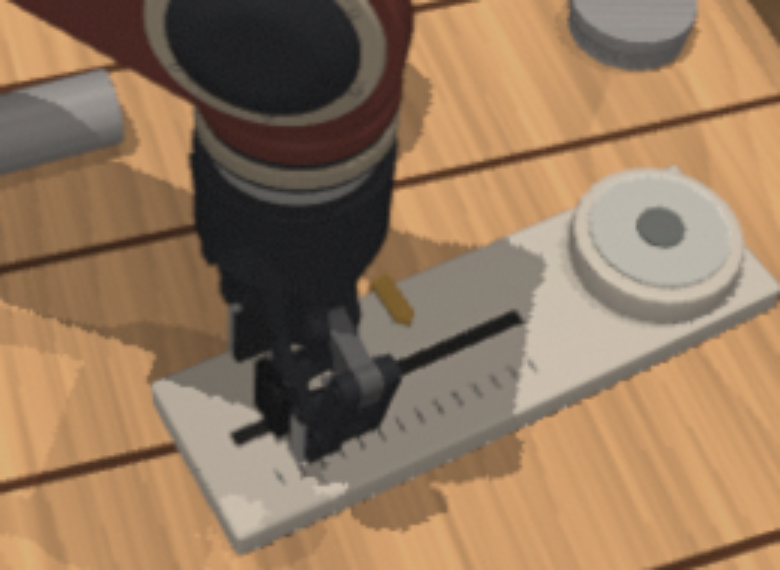

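View pics/top1.png

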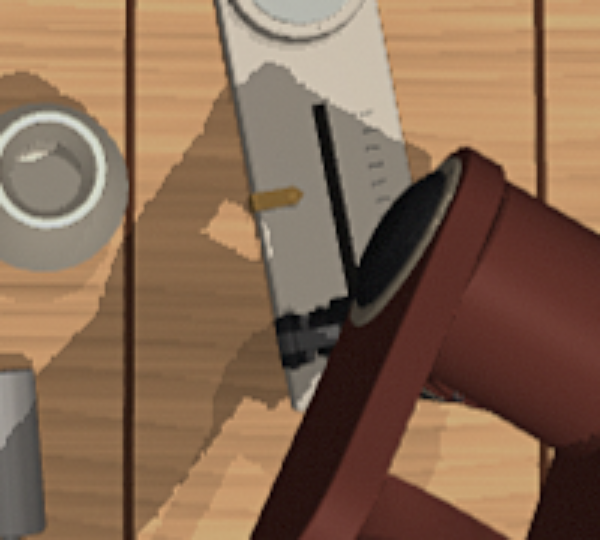

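The fingers straddle the grip (side view around 330,400 in the zoom), and the vase stands at its place. Closing now.

Call:
apply_moves(
  rows=[
    [0, 0, 0, 0, 0, 0],
    [0, 0, 0, 0, 0, 0],
    [0, 0, 0, 0, 0, 0],
    [0, 0, 0, 0, 0, 0],
    [0, 0, 0, 0, 0, 0],
    [0, 0, 0, 0, 0, 0],
    [0, 0, 0, 0, 0, 0],
    [0, 0, 0, 0, 0, 0],
  ],
  grip=0.9,
  squeeze=25,
)

```text
t: 4.2
tool_pos: [0.4761, -0.1895, 0.0314]
tool_rot: [-0.288, 3.128, -0.003]
contact_force: [-2.1, 2.4, 4.9]
opening: 0.0234
```

Call:
apply_moves(
  rows=[
    [-0.5, 0, 0, 0, 0, 0],
    [-1.2, 0, 0, 0, 0, 0],
    [-2, 0, 0, 0, 0, 0],
    [-2.8, 0, 0, 0, 0, 0],
    [-3.6, 0, 0, 0, 0, 0],
    [-4.4, 0, 0, 0, 0, 0],
    [-5.2, 0, 0, 0, 0, 0],
    [-6, 0, 0, 0, 0, 0],
    [-6.7, 0, 0, 0, 0, 0],
    [-7.2, 0, 0, 0, 0, 0],
    [-7.6, 0, 0, 0, 0, 0],
    [-7.8, 0, 0, 0, 0, 0],
    [-7.8, 0, 0, 0, 0, 0],
    [-7.8, 0, 0, 0, 0, 0],
    [-7.8, 0, 0, 0, 0, 0],
    [-7.8, 0, 0, 0, 0, 0],
  ],
)

```text
t: 5.8
tool_pos: [0.5532, -0.1749, 0.0315]
tool_rot: [-0.288, 3.127, -0.002]
contact_force: [1.0, 5.2, 3.6]
opening: 0.0238
```

```bash
python3 - <<'E'
from mv import *
mv([.548,-.1755,.03])
for n in("side","top"):
    d=ctrl.get_image(n);pickle.dump(d,open(f"{n}2.pkl","wb"))
    c=d["color"];c=c[250:410,290:450] if n=="side" else c[150:330,300:500]
    cv2.imwrite(f"pics/{n}2.png",cv2.resize(c,None,fx=3.5,fy=3.5) if n=="side" else cv2.resize(c,None,fx=3,fy=3))
E
```

```text
t 5.8 pos [ 0.55316161 -0.17494566  0.03145612] F [1.01462893 5.17162727 3.64832421] open 0.023775670003363905
shift cm [0.51780112 0.03990976 0.14487122] turn [-0.0172647   0.01508786  0.02295579]
```

View pics/side2.png

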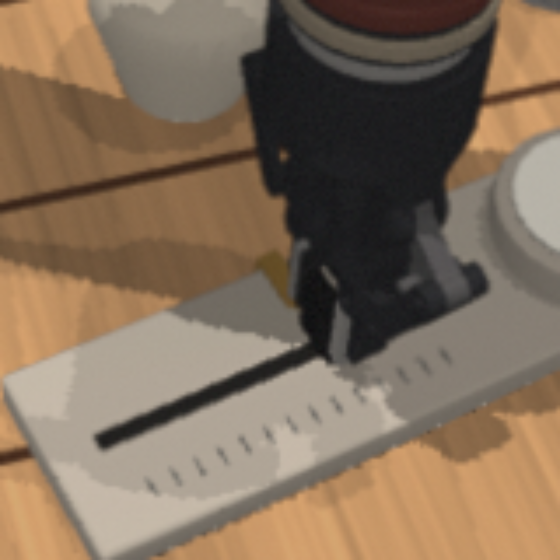

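View pics/top2.png

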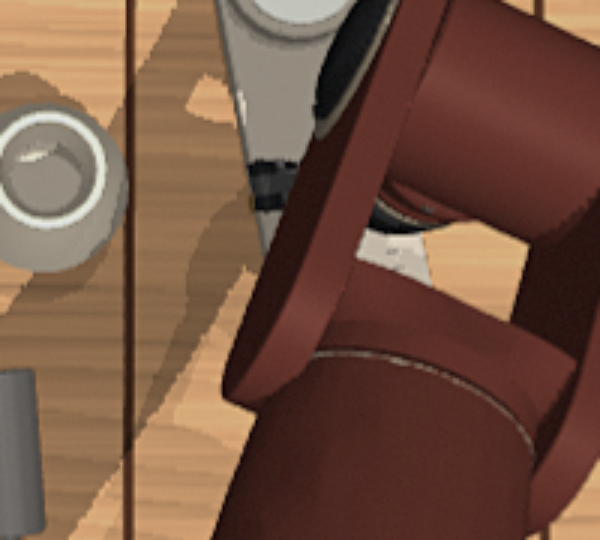

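The grip travelled with the fingers. Next: open, rise and back off so I can check it in a clear view.

Call:
apply_moves(
  rows=[
    [0, 0, 0, 0, 0, 0],
    [0, 0, 0, 0, 0, 0],
    [0, 0, 0, 0, 0, 0],
    [0, 0, 0, 0, 0, 0],
    [0, 0, 0, 0, 0, 0],
    [0, 0, -2, 0, 0, 0],
    [0, 0, -5, 0, 0, 0],
    [0, 0, -9, 0, 0, 0],
    [0, 0, -13, 0, 0, 0],
    [0, 0, -16, 0, 0, 0],
    [4, 3, -18, 0, 0, 0],
    [8, 6, -18, 0, 0, 0],
    [11, 9, -18, 0, 0, 0],
    [14, 12, -18, 0, 0, 0],
    [16, 15, -18, 0, 0, 0],
    [16, 18, -18, 0, 0, 0],
    [16, 20, -18, 0, 0, 0],
    [16, 20, -18, 0, 0, 0],
  ],
  grip=0.4,
)

```text
t: 7.7
tool_pos: [0.3586, -0.0059, 0.2111]
tool_rot: [-0.293, 3.125, -0.003]
contact_force: [-0.7, 0.5, -0.1]
opening: 0.0511
```

```bash
python3 - <<'E'
from mv import *
mv([.548,-.1755,.03])
for n in("side","top"):
    d=ctrl.get_image(n);pickle.dump(d,open(f"{n}3.pkl","wb"));cv2.imwrite(f"pics/{n}3f.png",d["color"])
    c=d["color"];c=c[280:410,290:450] if n=="side" else c[170:290,360:460]
    cv2.imwrite(f"pics/{n}3.png",cv2.resize(c,None,fx=4.5,fy=4.5,interpolation=0) if n=="side" else cv2.resize(c,None,fx=5,fy=5,interpolation=0))
E
```

```text
t 7.7 pos [ 0.3586388  -0.00589028  0.21109911] F [-0.73297083  0.5360881  -0.11745034] open 0.05105864127261401
shift cm [-15.41292055 -20.14842995  18.18523433] turn [-0.02139508  0.02792942  0.06041186]
```

View pics/side3.png

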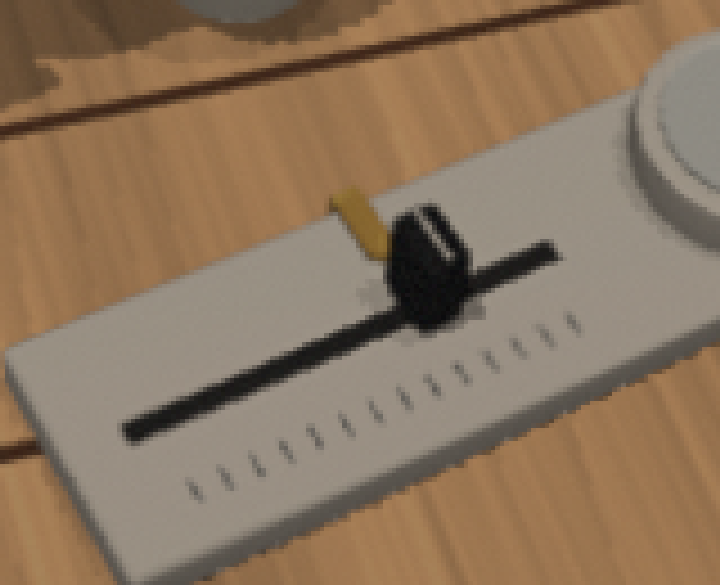

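View pics/top3.png

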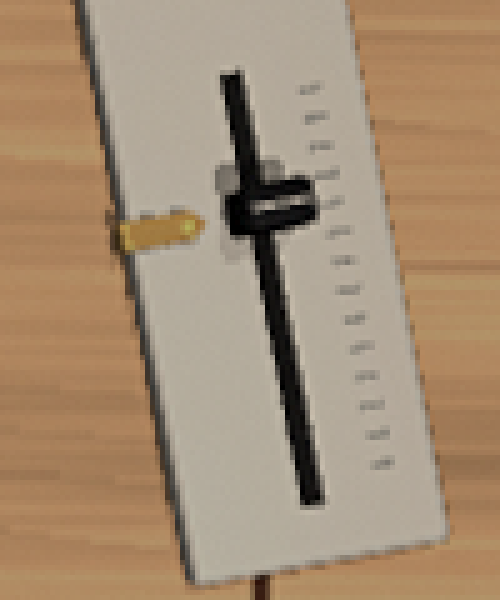

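View pics/top3f.png

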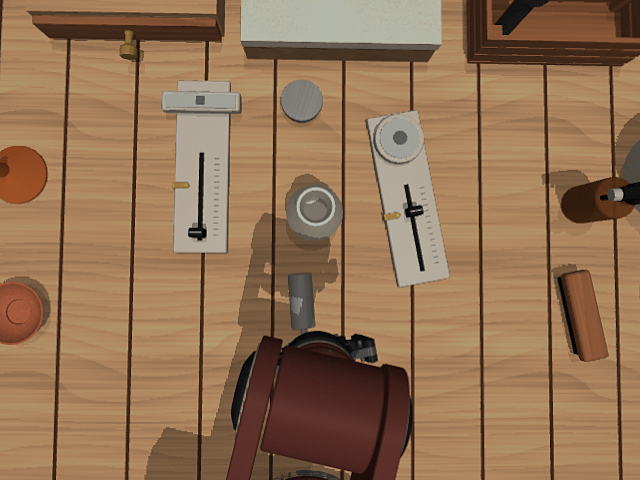

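The grip is free and now stands by the clip (zoomed top view: white line near 283,207, clip tip 205,223). The vase and the other dimmer are unchanged. I'll measure it with masks in both views.

```bash
python3 - <<'E'
from h import *
x=np.array([np.cos(np.radians(10.4)),np.sin(np.radians(10.4)),0]);y=np.array([-x[1],x[0],0]);m=np.array([.527,-.1794,0])
def st(n,d,uv,z):
    p=pl(d,uv,z)-m;print(n,np.round(uv,1),"along %.1f across %.1f"%(p@x*1e3,p@y*1e3));return p
for nm,win,lw in(("top",(365,200,410,230),(405,205,426,217)),("side",(360,318,382,343),(375,320,400,345))):
    d=pickle.load(open(nm+"3.pkl","rb"));i0=pickle.load(open(nm+"0.pkl","rb"))
    h=cv2.cvtColor(i0["color"],cv2.COLOR_BGR2HSV);g=cv2.cvtColor(d["color"],cv2.COLOR_BGR2GRAY)
    a,b,c,e=win;M=np.zeros(g.shape,bool);M[b:e,a:c]=True
    H=(h[...,1]>130)&(h[...,0]>15)&(h[...,0]<32)&M
    k=cv2.connectedComponentsWithStats(H.astype(np.uint8));j=1+np.argmax(k[2][1:,4]);ys,xs=np.where(k[1]==j)
    st(nm+" clip centroid",i0,(xs.mean(),ys.mean()),.021)
    # dark grip: diff against initial where originally light
    for dd,lab in((d,"after"),(i0,"before")):
        gg=cv2.cvtColor(dd["color"],cv2.COLOR_BGR2GRAY);
        cx=(285,207) if lab=="after" else (330,441)
        if nm=="top": u0,v0=360+cx[0]/5,170+cx[1]/5
        else:
            cx=(437,232) if lab=="after" else (203,333); u0,v0=290+cx[0]/4.5,280+cx[1]/4.5
        u0,v0=int(u0),int(v0);w=7
        print(nm,lab,"origin",u0-w,v0-w);print(gg[v0-w:v0+w+1,u0-w-3:u0+w+4])
E
```

```text
top clip centroid [390.6 216. ] along 25.2 across 36.3
top after origin 410 204
[[ 84   7   6  12  27  81 128 121 117 134 186 163 149 155 168 173 148 148
  142 129 134]
 [117   0  12  12  19  68 118 104 101 112 146  99  57  71 117 149 129 133
  134 138 151]
 [118   9  12  15   8  32  70  42  40  14   0   0   2   1  19  95 174 178
  175 174 173]
 [ 99  17   7  19  13  10   7   7   7   9  17  15  13   7   0  85 187 175
  171 171 172]
 [ 38   0  17  19  17  18  18  18  16  13  10   7  12  43  54  78 172 176
  172 172 172]
 [  0   9  12  16  15   8   5  14  47  68  78 110 132 109  98  78 134 182
  174 162 151]
 [  1   3  21  56  80 112 139 127  97 109 110 134 157 112  76  75 109 163
  152 133 133]
 [  6   4  24  72 119 137 164 150  93  82  73  12   7   6   8  27  91 148
  146 148 162]
 [  4   0   5  47  84  39   8  11  11  17  15  19  20  16  14   6  82 177
  176 174 173]
 [  0   6   7  16  20  19  22  20  25  23  22  22  17  12   1  19 102 182
  173 171 171]
 [  1   7  11  16  26  31  23  23  20  13   5   1   0  26  74 125 144 179
  173 172 173]
 [  0   0   6  11  17  16   9   0   0  13
[... 3758 characters left out ...]
5  20  25  21  26  60 109 104  61  23  17  30  78 126 140 140
  139 139 138]
 [ 45  15  15  23  21  23  21  32  76 103  79  34  20  15  48 116 139 140
  139 138 138]
 [ 37  14  19  21  22  23  22  18  47 109 110  64  24  20  31  77 123 139
  140 138 139]
 [ 38  13  16  18  25  22  22  21  29  76 118  93  38  21  21  34  77 123
  139 140 138]
 [ 35   9  16  14  16  20  21  24  23  36  81  92  63  28  16  18  44 117
  140 140 139]
 [ 37  15  16  16  19  20  18  22  23  21  54 109 100  52  22  16  41 115
  139 140 139]
 [ 36  13  16  15  16  23  21  23  21  23  24  49  42  25  18  12  36 100
  133 140 139]
 [ 37  13  15  19  16  21  21  22  22  22  20  18  18  16  19  16  42 118
  137 137 124]]
```

```bash
python3 - <<'E'
from h import *
x=np.array([np.cos(np.radians(10.4)),np.sin(np.radians(10.4)),0]);y=np.array([-x[1],x[0],0]);m=np.array([.527,-.1794,0])
for nm,w0,wz in(("top",(409,207,422,214),None),("side",(380,324,392,338),None)):
    d=pickle.load(open(nm+"3.pkl","rb"));C,_=ray(d,(0,0))
    uv={"top":(415.5,210.2),"side":(385.1,331.1)}[nm];q=pl(d,uv,.056)-m
    ct={"top":(360+205/5-.5,170+223/5-.5),"side":(290+390/4.5-.5,280+261/4.5-.5)}[nm]
    i0=pickle.load(open(nm+"0.pkl","rb"));t=pl(i0,ct,.021)-m
    print(nm,"grip",q@x*1e3,q@y*1e3,"cliptip",t@x*1e3,t@y*1e3)
    # ideal position reprojection: grip top at clip x
    # line direction as seen = actual track normal
T=pickle.load(open("top3.pkl","rb"));S=pickle.load(open("side3.pkl","rb"))
# clip & grip triangulated from both views
def tri(a,b):
    A=[];B=[]
    for d,uv in((T,a),(S,b)):
        c,r=ray(d,uv);r/=np.linalg.norm(r);P=np.eye(3)-np.outer(r,r);A.append(P);B.append(P@c)
    return np.linalg.lstsq(np.vstack(A),np.hstack(B),rcond=None)[0]
for n,a,b in(("grip",(415.5,210.2),(385.1,331.1)),("clip",(400.5,214.1),(376.2,337.5))):
    p=tri(a,b);print(n,p,(p-m)@x*1e3,(p-m)@y*1e3)
a=pl(T,(411,211.0),.056);b=pl(T,(419,209.6),.056);print("line dir yaw",np.degrees(np.arctan2(*(a-b)[:2][::-1]))-90)
# plinth left edge direction (18mm): zoomed top
a=pl(T,(360+190/5,170+580/5),.018);b=pl(T,(360+78/5,170),.018);print("edge yaw",np.degrees(np.arctan2(*(b-a)[:2][::-1])))
a=pl(T,(360+448/5,170+538/5),.018);b=pl(T,(360+352/5,170),.018);print("edge yaw",np.degrees(np.arctan2(*(b-a)[:2][::-1])))
E
```

```text
top grip 25.57160152474121 0.73377432499004 cliptip 25.416461076836516 19.008865489933736
side grip 24.513719752799364 1.4306863208018572 cliptip 23.830103655521768 18.231822157392823
grip [ 0.55139623 -0.1738247   0.05623162] 25.001881926424474 1.0797179749662043
clip [ 0.54820421 -0.15626023  0.01946034] 25.033022696441567 18.93185105036876
line dir yaw 10.3688615812367
edge yaw 10.863871011449758
edge yaw 9.746391589399153
```

```bash
python3 -c "
from station import ctrl
print(ctrl.finish_job(), ctrl.get_obs()['t'])"
```

```text
the job is handed in; nothing more can be done
the job is handed in; nothing more can be done
```

I slid the round light's dimmer grip about 78 mm along its track to the brass clip, let go, backed the arm clear and handed the job in at about 8 s.

- **Alignment:** the last check puts the grip level with the clip to within 1 mm. The clip minus grip difference along the track was −0.2 mm in the top view, −0.7 mm in the side view and 0.0 mm using both views together. The calibration is only good to about 2 mm, so that is the real limit on the figure.
- **Disagreement between views:** the two cameras placed the same points about 1 to 1.5 mm apart along the track, which is within that limit. No check failed.
- **Rest of the scene:** the vase stood upright in its place and the oblong light's dimmer looked unmoved in the last top picture. The last force reading was under 1 N with the arm clear of everything.

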